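# Hold the green reference cell in the photometer's light path

### The arm

A 6-joint arm with a two-finger parallel gripper is mounted at the origin on a cart in front of the work surface, level with it; the furniture and walls round the work are solid. World frame = base frame: x ahead of the robot, y to its left, z up, the work surface at z = 0. Lengths are in m, angles in rad, forces in N, time in s.
With the tool pointing down it reaches from about 0.35 to 0.725 m from the base axis. Payload 4.3 kg.
Tool frame: the origin (TCP) lies midway between the tips of the shut fingers; the grasp point (between the pads) lies 19 mm behind it; z points along the fingers, y is the direction in which the jaws open and shut (so a half turn about z gives the same grasp; the last joint's range is limited). The gripper opens to 85 mm and grips with 20 to 120 N. Pads are 22 mm wide; open, the fingers measure 114 mm over their backs; the gripper's body (76 mm by 85 mm) begins 54 mm behind the grasp point. The pads swing forward as they close: fully open they stand 13 mm farther back than shut.
Start: joints at [-1.334, 0.377, 0.081, 1.274, 0, 1.46], TCP at [0.195, -0.541, 0.231] pointing down, gripper open.
Joint ranges: [-2.72, 2.72], [-0.84, 1.66], [-1.02, 1.22], [-1.77, 2.12], [-1.37, 1.28], [-3.14, 3.14]. Speed limits (rad/s): [2.57, 2.57, 3.14, 3.14, 3.14, 3.14].

### API

Orientations are given as [roll, pitch, yaw] about the fixed x, y, z axes, in that order (R = Rz(yaw) Ry(pitch) Rx(roll)).
In Python, from bench import arm, read_camera gives the robot as it stands.
- The arm moves only by the shell command python3 -m handwheel 'ROWS' [FORCE]. ROWS is JSON, a list of rows, each a list of 5 numbers: the shift along the tool's x, y, z in mm, then the turn about the tool's z in rad, then the gripper's target within -1 to 1 (fully open at 1, half-way at 0, shut at -1). In form: [[dx, dy, dz, roll, fingers], ...]. A call has 1 to 5 rows; each row shifts and turns the commanded pose from where the row before left it, along the tool's axes as they then stand; what a row does not reach is not made up. A row lasts 1/8 s, in which the tool goes at most 62.5 mm and 10.7 degrees, less where a joint would pass 70% of its speed; a pose out of reach is approached as far as the arm can. A call with a gripper value outside its range is refused whole. The fingers move at their own pace and stop on an object; FORCE is the grip in N (left out, the last holds). Time passes only in rows, so rows that do not move let the fingers close. It gives the time, the measured TCP pose, the force and the opening at its end, in the units of the state.
- arm.sense(): the state, without advancing time (a new reading comes with each control period).
- read_camera(name): name is "scene" or "top"; returns a dict with "pixels" (400x640x3 uint8, red, green, blue), "fx", "fy", "cx", "cy" (pixels), "extrinsics" (4x4, takes a point from world to camera coordinates). Camera axes: x right, y up, looking along -z (the intrinsics and any distortion apply to the point x, -y, -z); pixel columns grow to the right and rows downward; lengths in m; the calibration is good to about 2 mm. A picture is of the moment at which its call begins. There is no depth.
- arm.finish_job(): hands the job in, once; it reports no verdict.
The state is a dict: "t": time; "joint_positions": joint angles; "qd": joint speeds; "joint_efforts": joint torques, N m; "eef_pos": TCP position; "tool_rot": TCP orientation; "ft_force": force on the tool from outside, world axes, zero at the start; "moment": the same for the moment, N m; "gripper_width": finger opening in m.
Only numpy, scipy, OpenCV 4.12 (cv2) and the standard library are available. Lean on these libraries where they do the work, as an engineer would, in place of code of your own. Each camera call takes 0.05 s, during which the arm holds its last target.

### The job

Pull the front door of the clear dust box all the way down, lift the green reference cell out by its two frosted faces only (fingers never on its clear faces or stopper), and with the cell in hand push the door back up until it is shut over the other cells. Then hold the green cell upright in the photometer's light path, midway between the two lens tubes, with the beam through the lower part of its clear faces and these square to the beam. Do not knock the photometer or disturb anything else, and finish still holding the cell there, motionless.

Things in the scene. Friction and masses are not known exactly. Their poses are not given: they have to be found in the camera images.
- dust_box: Clear acrylic box with a sloping door, fixed, 128 (x) by 170 mm (y); origin under its centre, x to its back (away from the robot), z up. Front sill 46 mm high, back wall 90 mm, side walls sloping from one to the other, all 4 mm thick. In it a grey block (36 x 150 mm, top 22 mm above the bench) with three square wells at x = 4, y = -45, 0, 45 mm; well floors 9 mm above the bench.
- box_door (a joint): Clear bottom-hinged door, 135 mm long, 170 wide, 4 thick, hinged on the front sill. 0 = shut, leaning back over the box, 0.33 rad above level; 1.24 rad = upright; 1.84 = fully down, leaning toward the robot 0.6 rad past upright, clear of the box. Damped, 0.18 kg: once past upright either way it sinks by itself fully down or shut (about 1 s).
- door_knob (a point): Grip point of the door's black knob, a round peg 16 mm thick standing square on the door's outer face, 95 mm up from the hinge; this point is on its axis, 28 mm from the door's underside (24 above its outer face); the peg's end is 10 mm farther. Moves with the door. Pinch it from above along the box's y, and swing it up and over toward the robot round the hinge.
- door_hinge (a point): Fixed point on the door's hinge axis (parallel to the box's y), middle of the top of the front sill, 46 mm above the bench; axes as the box's.
- door_edge (a point): Middle of the door's free edge, 135 mm from the hinge; moves with the door. Door down: it is 158 mm above the bench, 76 mm in front of the hinge. Pushed there toward the box (beside the knob, with under 10 N, e.g. with the back of a finger) the door comes up past upright and sinks shut.
- cell_green: Green sealed reference cell (cuvette), 12.5 x 12.5 x 45 mm plus a green stopper up to 51 mm, 20 g, origin at the centre of its underside, z up. Frosted (opaque white) faces look to its +x and -x, clear green faces to +y and -y. Starts upright in one of the three wells, 13 mm deep (0.75 mm play all round), its x along the box's x; the upper 32 mm stand free.
- cell_green_clear: The two clear (tinted green) faces of the green cell, not to be touched by the fingers; same origin and axes as the cell.
- cell_green_stopper: The green stopper of the green cell, 10.5 mm square, 45 to 51 mm above the cell's underside, not to be touched by the fingers; same origin and axes as the cell.
- cell_window (a point): Point on the green cell's axis, 14 mm above its underside, where the beam should pass; axes as the cell's.
- cell_amber: Amber reference cell of the same size, upright in another well; stays there.
- cell_blue: Blue reference cell of the same size, upright in another well; stays there.
- photometer: Open-beam photometer on an aluminium rail, fixed, 60 x 210 mm, origin under its centre. Its y axis is the beam direction: lamp with cooling fins at +y, detector at -y. Two black lens tubes (32 mm across) face each other with a 60 mm gap, centred on the origin; it is at most 110 mm high, and in the gap there is only the rail (21 mm high).
- light_path (a point): Point on the beam axis midway between the two lens tubes, 85 mm above the bench; axes as the photometer's (y along the beam, horizontal).
- beaker_100: Bystander: small glass beaker, 60 mm wide, 68 mm high, origin under its centre.
- waste_flask: Bystander: conical flask, 65 mm wide, 110 mm high, origin under its centre.
- lab_timer: Bystander: white lab timer lying flat, 66 x 62 x 19 mm, origin under its centre.
- marker_black: Bystander: felt marker with black cap lying flat, 130 mm long, origin under its centre.
- spatula: Bystander: thin steel spatula lying flat, 171 mm long, origin under its centre.

How it is judged:
On the way, in this order (a step that is already met when the one before it is completed fails the run):
1. the door of the dust box is pulled fully down (value of joint box_door above 1.7 rad), for 0.2 s.
2. the green cell is lifted clear of its well in the fingers while the door is down (z of cell_green in the frame of dust_box above 0.025 m and contact force between the fingers and cell_green above 1 N and value of joint box_door above 1.3 rad), for 0.1 s.
3. with the green cell in hand, the door is pushed back up and shut (value of joint box_door below 0.05 rad and contact force between the fingers and cell_green above 1 N), for 0.2 s.
At the end, for the whole second after the job is handed in: Green cell held still in the fingers, upright and square to the beam within 8 degrees; its window point within 4 mm of the beam sideways, 8 mm in height, 12 mm along the beam; not touching the photometer; box door shut (under 0.05 rad); amber and blue cells in their wells (10 mm) (all of step 3 and x of cell_window in the frame of light_path between -0.004 and 0.004 m and z of cell_window in the frame of light_path between -0.008 and 0.008 m and y of cell_window in the frame of light_path between -0.012 and 0.012 m and angle between the y axis of cell_green and the y axis of light_path, either way round below 0.14 rad and angle between cell_green's own z axis and vertical below 0.14 rad and contact force between cell_green and photometer below 0.2 N and linear speed of cell_green below 0.02 m/s and distance of each of cell_amber, cell_blue from where it was at the start of the episode below 0.01 m); the arm keeps its last pose, push and grip.
It fails at once if the fingers touched a clear face or the stopper of the green cell (contact force between the fingers and cell_green_clear above 0.5 N or contact force between the fingers and cell_green_stopper above 0.5 N).
It fails at once if the photometer was knocked (contact force between any of the arm, the fingers, cell_green and photometer above 5 N).
It fails at once if the amber or the blue cell was taken out or disturbed (distance of any of cell_amber, cell_blue from where it was at the start of the episode above 0.012 m).
It fails at once if a bystander was shoved (distance of any of beaker_100, waste_flask, lab_timer, marker_black, spatula from where it was at the start of the episode above 0.02 m).
It also fails if it takes over 64 s, if anything falls off the work surface, if the arm or the gripper's body presses on something with over 40 N, if the wrist force passes 120 N, or if a joint passes its speed limit or range.

## Working session

There is one attempt and no reset: what is moved stays moved. The work goes in short steps, Python scripts to look and compute and a shell command to move; the robot and the scene stay as the last step left them, time stands still between calls to the robot, and variables do not carry over. Pictures are saved under pics/ and viewed, and the job is handed in when it is done.

```bash
ls; mkdir -p pics; python3 - <<'E'
from bench import arm, read_camera
import cv2, numpy as np
for n in ("scene","top"):
    c=read_camera(n); cv2.imwrite(f"pics/{n}0.png",cv2.cvtColor(c["pixels"],cv2.COLOR_RGB2BGR))
    print(n,[c[k] for k in("fx","fy","cx","cy")],[k for k in c]); print(np.round(c["extrinsics"],4).tolist())
print(arm.sense())
E
```

```text
pics
scene [448.08783942022245, 448.08783942022245, 323.4084681447059, 200.61970976167078] ['pixels', 'fx', 'fy', 'cx', 'cy', 'extrinsics']
[[0.9903, -0.1375, 0.022, -0.5708], [0.0621, 0.5774, 0.8141, -0.0799], [-0.1247, -0.8048, 0.5803, -1.3289], [0.0, 0.0, 0.0, 1.0]]
top [371.2687625683586, 371.2687625683586, 319.22164097657816, 196.5786227930107] ['pixels', 'fx', 'fy', 'cx', 'cy', 'extrinsics']
[[0.0759, -0.9971, -0.0019, -0.0839], [0.9764, 0.0739, 0.2029, -0.5545], [-0.2022, -0.0172, 0.9792, -1.2441], [0.0, 0.0, 0.0, 1.0]]
{'t': 0.1, 'joint_positions': array([-1.33430009e+00,  3.78021149e-01,  7.97579051e-02,  1.27438787e+00,
        8.68054407e-06,  1.46050334e+00]), 'qd': array([-7.60168848e-04, -1.97881869e-03,  2.63077981e-03,  6.89415967e-05,
        8.54745436e-04,  4.78393628e-04]), 'joint_efforts': array([ 1.32782727e-03, -4.64692998e+01,  2.70582336e+01,  1.19971621e-02,
       -6.23705205e-05, -8.06332025e-06]), 'eef_pos': array([ 0.19530506, -0.54019287,  0.2304359 ]), 'tool_rot': array([-3.13975009e+00, -2.12783047e-04,  3.46789016e-01]), 'ft_force': array([-0.21109129,  0.36054222,  0.94931178]), 'moment': array([-0.00086316, -0.03036052,  0.00389397]), 'gripper_width': 0.08515360407407992}
```

View pics/scene0.png

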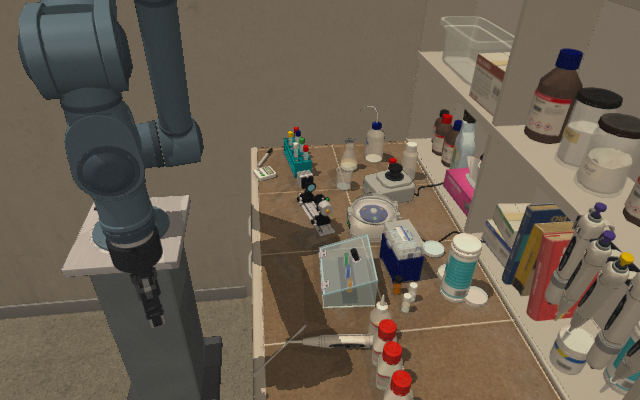

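View pics/top0.png

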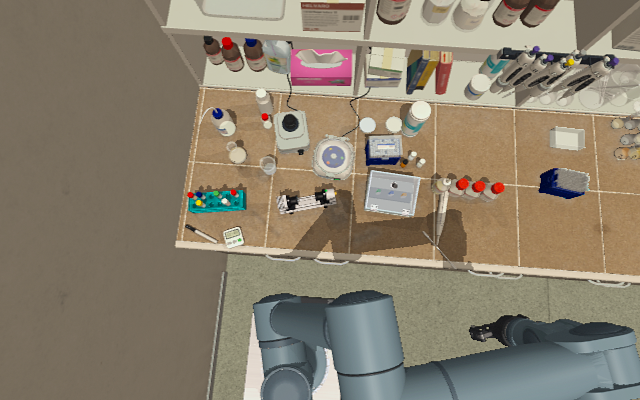

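The scene view shows the box near (348,270) and the photometer near (316,203). In the top view they are at about (392,192) and (307,200). I'll zoom in on both.

```bash
cat > h.py <<'E'
import numpy as np, cv2
from bench import arm, read_camera
class Cam:
    def __init__(s,n):
        c=read_camera(n); s.im=c["pixels"]; s.E=np.array(c["extrinsics"]); s.k=[c[a] for a in("fx","fy","cx","cy")]
    def proj(s,P):
        P=np.atleast_2d(P); q=P@s.E[:3,:3].T+s.E[:3,3]; fx,fy,cx,cy=s.k
        return np.c_[cx+fx*q[:,0]/-q[:,2], cy+fy*-q[:,1]/-q[:,2]]
    def ray(s,u,v):
        fx,fy,cx,cy=s.k; d=np.array([(u-cx)/fx,-(v-cy)/fy,-1]); R=s.E[:3,:3]
        return -R.T@s.E[:3,3], R.T@d
    def plane(s,u,v,z):
        o,d=s.ray(u,v); return o+d*(z-o[2])/d[2]
    def crop(s,name,x0,y0,x1,y1,f):
        a=cv2.cvtColor(s.im,cv2.COLOR_RGB2BGR)[y0:y1,x0:x1]
        cv2.imwrite("pics/"+name,cv2.resize(a,None,fx=f,fy=f,interpolation=cv2.INTER_CUBIC))
def tri(rays):
    A=np.zeros((3,3));b=np.zeros(3)
    for o,d in rays:
        d=d/np.linalg.norm(d);M=np.eye(3)-np.outer(d,d);A+=M;b+=M@o
    p=np.linalg.solve(A,b)
    return p,[np.linalg.norm(np.cross(p-o,d/np.linalg.norm(d))) for o,d in rays]
E
python3 - <<'E'
from h import *
s=Cam("scene");t=Cam("top")
s.crop("sb1.png",300,220,400,320,6); t.crop("tb1.png",350,150,440,230,7)
s.crop("sp1.png",280,160,350,245,7); t.crop("tp1.png",260,170,350,225,8)
E
```

```text
(no output)
```

View pics/sb1.png

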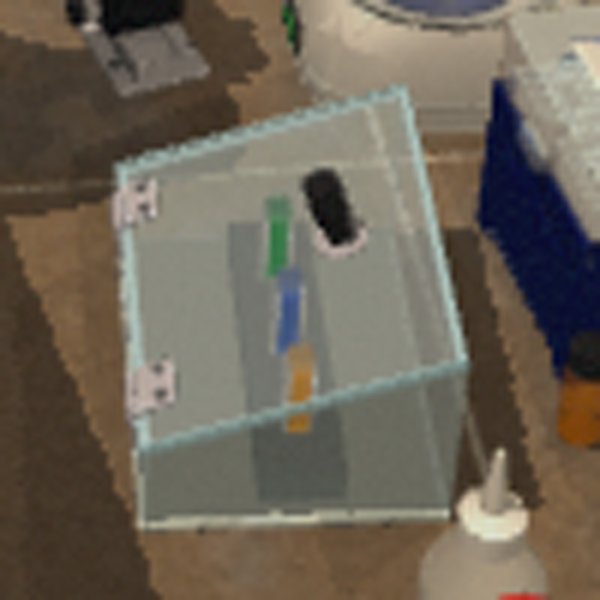

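View pics/tb1.png

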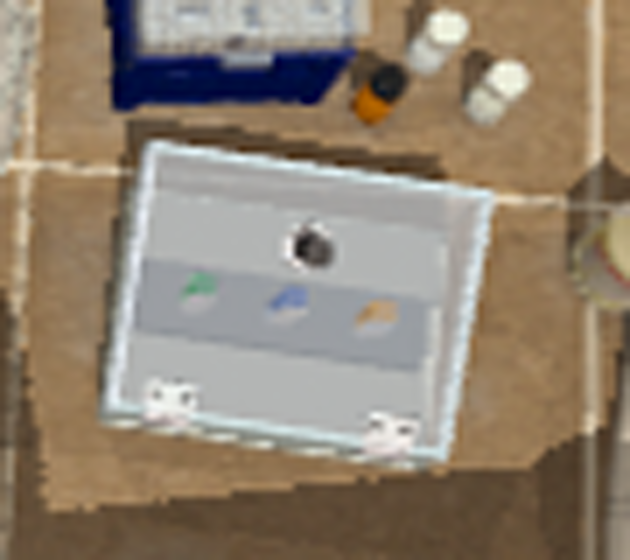

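View pics/sp1.png

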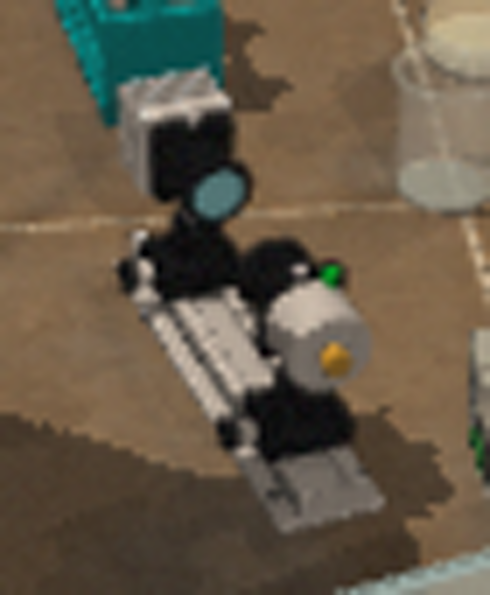

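View pics/tp1.png

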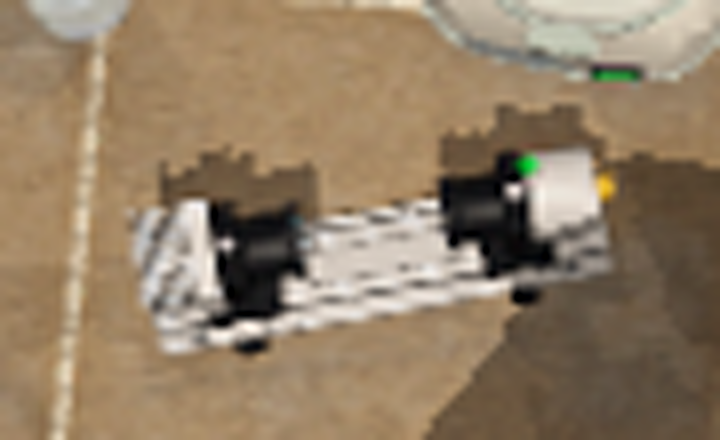

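The box corners, green cell (scene ≈(346,260), at the box's +y end) and knob (scene ≈(355,255)) are all visible. The photometer's lamp with fins is at upper left in the scene view. Next I fit the poses from the corner points.

```bash
cat > fit.py <<'E'
from h import *
from scipy.optimize import least_squares
s=Cam("scene");t=Cam("top")
f=lambda L,x0,y0,k:{n:(u/k+x0-.5+.5/k,v/k+y0-.5+.5/k) for n,(u,v) in L.items()}
a=.33; d=lambda l,h:(np.cos(a)*l-np.sin(a)*h-.062, .046+np.sin(a)*l+np.cos(a)*h)
x0,z0=d(0,.004); x1,z1=d(.135,.004)
M={'hl':(x0,.085,z0),'hr':(x0,-.085,z0),'tl':(x1,.085,z1),'tr':(x1,-.085,z1),'fr':(-.064,-.085,0),'br':(.064,-.085,0)}
kx,kz=d(.095,.038); M['knob']=(kx,0,kz)
for n,y in (('g',.045),('b',0),('a',-.045)): M[n]=(.004,y,.060)
S=f({'hl':(118,165),'hr':(145,447),'tl':(405,88),'tr':(465,365),'fr':(140,527),'knob':(323,177),'g':(279,198),'b':(290,270),'a':(300,345)},300,220,6)
T=f({'hl':(108,415),'hr':(445,460),'tl':(150,145),'tr':(492,190),'knob':(318,248)},350,150,7)
def pose(p,m):
    c,q=np.cos(p[2]),np.sin(p[2]); return np.array([p[0]+c*m[0]-q*m[1],p[1]+q*m[0]+c*m[1],m[2]])
def res(p,names=False):
    r=[]
    for c,D in((s,S),(t,T)):
        for n,uv in D.items():
            e=c.proj(pose(p,M[n]))[0]-uv
            if names: print(n,np.round(e,2))
            r+=list(e)
    return r
r=least_squares(res,[.55,0,0],loss='soft_l1'); p=r.x
if __name__=="__main__":
    print(p); res(p,True)
    for n in('g','b','a'): print(n,pose(p,M[n]))
    # photometer
    for n,(u,v) in f({'lensD0':(0,0)},0,0,1).items(): pass
    P=f({'fl':(385,500),'fr_':(285,533)},280,160,7); print({n:s.plane(*uv,.0) for n,uv in P.items()})
    def two(u,v,U,V):
        a=list(f({'q':(u,v)},280,160,7).values())[0];b=list(f({'q':(U,V)},260,170,8).values())[0]
        p,e=tri([s.ray(*a),t.ray(*b)]); print(np.round(p,4),np.round(e,4))
    two(335,358,607,187)  # orange knob
    two(332,274,528,165)  # green led
    two(220,193,300,240)  # lens
E
python3 fit.py
```

```text
[ 0.59166385 -0.29280606 -0.07347694]
hl [-0.37 -0.42]
hr [-0.84  0.06]
tl [ 0.24 -1.32]
tr [ 0.71 -1.05]
fr [-0.73  0.87]
knob [-0.18  0.37]
g [-0.52  0.63]
b [-0.49  0.66]
a [-0.17  0.99]
hl [-0.26 -1.63]
hr [-0.   -0.92]
tl [-0.17 -1.28]
tr [ 0.05 -0.64]
knob [-0.11 -0.13]
g [ 0.59895654 -0.24822113  0.06      ]
b [ 0.59565305 -0.29309971  0.06      ]
a [ 0.59234956 -0.33797829  0.06      ]
{'fl': array([ 0.59851938, -0.08292119,  0.        ]), 'fr_': array([ 0.55327186, -0.09980418,  0.        ])}
[ 0.5712 -0.0967  0.0876] [0.0014 0.0014]
[ 0.5745 -0.0623  0.1048] [0.0014 0.0014]
[0.5391 0.0327 0.0842] [0.0016 0.0016]
```

```bash
cat >> h.py <<'E'
from scipy.spatial.transform import Rotation as Ro
def go(x,y,z,yaw=None):
    q=arm.sense(); p=q["eef_pos"]; R=Ro.from_euler("xyz",q["tool_rot"]).as_matrix()
    d=R.T@(np.array([x,y,z])-p)*1e3
    w=q["tool_rot"][2]; r=0 if yaw is None else -((yaw-w+np.pi)%(2*np.pi)-np.pi)
    print("t %.2f pos %s rot %s F %s w %.4f j6 %.2f"%(q["t"],np.round(p,4),np.round(q["tool_rot"],3),np.round(q["ft_force"],1),q["gripper_width"],q["joint_positions"][5]))
    print("  tool shift mm",np.round(d,1),"roll",round(r,3))
BOX=(0.5917,-0.2928,-0.0735)
def box(x,y,z):
    c,s=np.cos(BOX[2]),np.sin(BOX[2]); return BOX[0]+c*x-s*y,BOX[1]+s*x+c*y,z
def knob(q):
    a=.33+q; return box(-.062+.095*np.cos(a)-.028*np.sin(a),0,.046+.095*np.sin(a)+.028*np.cos(a))
E
python3 - <<'E'
from h import *
print(knob(0)); k=knob(0); go(k[0],k[1],.25,-.0735)
E
```

```text
(np.float64(0.610450057338969), np.float64(-0.2941806162549813), np.float64(0.10327327331630733))
t 0.30 pos [ 0.1954 -0.5406  0.231 ] rot [-3.141 -0.     0.347] F [ 0.2  0.5 -0.9] w 0.0852 j6 1.46
  tool shift mm [474.1 -90.7 -18.9] roll 0.42
```

```bash
python3 -m handwheel '[[30,-6,-3,0,1],[40,-8,-3,0,1],[40,-8,-3,0,1],[40,-8,-3,0,1],[40,-8,-3,0,1]]'; python3 -m handwheel '[[40,-8,0,0,1],[40,-8,0,0,1],[40,-7,0,0,1],[40,-7,0,0,1],[40,-7,0,0,1]]'
python3 -c "
from h import *
k=knob(0); go(k[0],k[1],.25,-.0735)"
```

```text
t: 0.92
eef_pos: [0.3623, -0.4397, 0.2464]
tool_rot: [3.141, 0.0, 0.347]
ft_force: [-0.7, -0.9, 1.0]
gripper_width: 0.0853
t: 1.55
eef_pos: [0.5378, -0.3369, 0.2462]
tool_rot: [3.142, 0.0, 0.347]
ft_force: [-0.1, 0.5, 0.5]
gripper_width: 0.0851
t 1.55 pos [ 0.5378 -0.3369  0.2462] rot [3.142 0.    0.347] F [-0.1  0.5  0.5] w 0.0851 j6 2.14
  tool shift mm [ 82.8 -15.5  -3.8] roll 0.42
```

```bash
python3 -m handwheel '[[38,-7,0,0,1],[30,-6,0,0,1],[0,0,0,0.14,1],[0,0,0,0.14,1],[0,0,0,0.14,1]]'; python3 -m handwheel '[[0,0,0,0,1],[0,0,0,0,1]]'
python3 -c "
from h import *
k=knob(0); go(k[0],k[1],.25,-.0735)
s=Cam('scene');t=Cam('top');s.crop('sb2.png',290,180,400,320,5);t.crop('tb2.png',340,140,450,240,6)"
```

```text
t: 2.17
eef_pos: [0.5964, -0.3022, 0.246]
tool_rot: [-3.141, 0.0, -0.078]
ft_force: [0.1, -0.6, 0.6]
gripper_width: 0.0854
t: 2.42
eef_pos: [0.5962, -0.3024, 0.2462]
tool_rot: [-3.142, 0.0, -0.071]
ft_force: [-0.4, -0.5, -0.4]
gripper_width: 0.0854
t 2.42 pos [ 0.5962 -0.3024  0.2462] rot [-3.142  0.    -0.071] F [-0.4 -0.5 -0.4] w 0.0854 j6 2.65
  tool shift mm [13.6 -9.2 -3.8] roll 0.002
```

View pics/sb2.png

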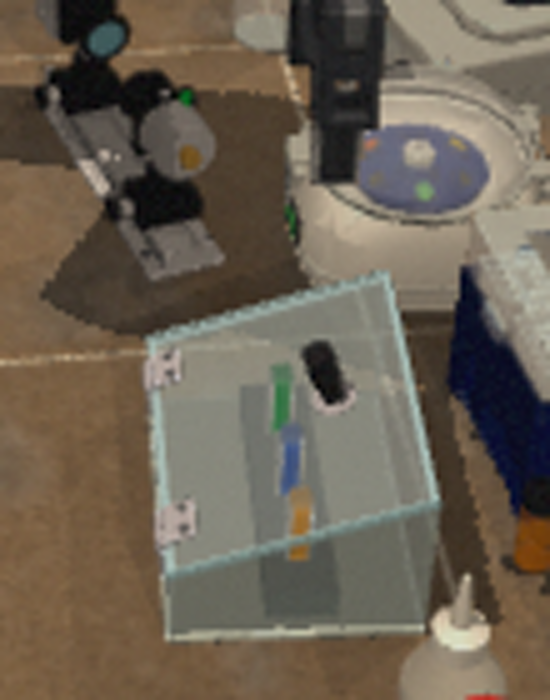

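View pics/tb2.png

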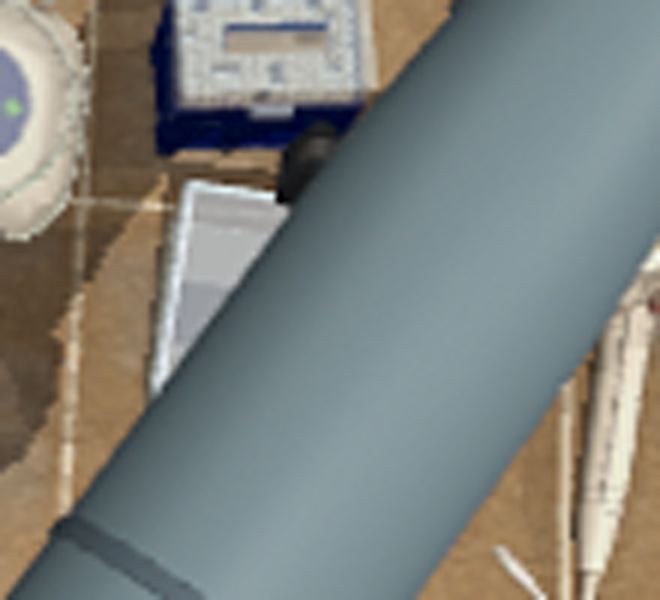

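The gripper hangs at scene ≈(358,216), behind and above the knob at (355,254). The arm blocks the top view. Descending over the knob.

```bash
python3 -m handwheel '[[14,-9,20,0,1],[0,0,40,0,1],[0,0,40,0,1],[0,0,15,0,1],[0,0,0,0,1]]'; 
python3 -c "
from h import *
k=knob(0); go(k[0],k[1],.09,-.0735)
s=Cam('scene');s.crop('sb3.png',300,180,400,290,6);print(s.proj(arm.sense()['eef_pos']),s.proj(k))"
```

```text
t: 3.15
eef_pos: [0.6103, -0.2935, 0.1297]
tool_rot: [-3.14, 0.003, -0.073]
ft_force: [-0.3, -0.5, 1.1]
gripper_width: 0.0854
t 3.15 pos [ 0.6103 -0.2935  0.1297] rot [-3.14e+00  3.00e-03 -7.30e-02] F [-0.3 -0.5  1.1] w 0.0854 j6 2.67
  tool shift mm [ 0.3  0.7 39.7] roll 0.001
[[355.35496977 243.61142444]] [[354.31573364 252.28548931]]
```

View pics/sb3.png

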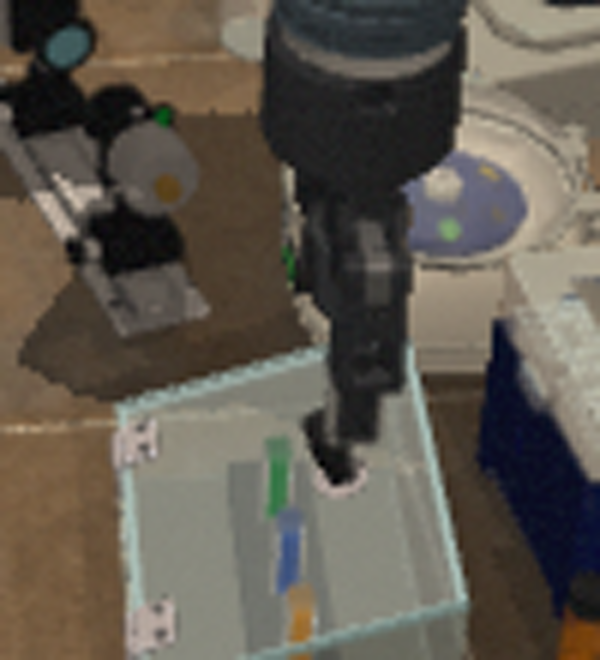

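One finger (tip ≈(360,253)) covers the knob's near side, as expected. Lowering and pinching.

```bash
python3 -m handwheel '[[0,0,20,0,1],[0,0,14,0,1],[0,0,5,0,1],[0,0,0,0,1],[0,0,0,0,-1]]' 30;python3 -m handwheel '[[0,0,0,0,-1],[0,0,0,0,-1],[0,0,0,0,-1],[0,0,0,0,-1],[0,0,0,0,-1]]' 40; 
python3 -c "
from h import *
k=knob(0); go(k[0],k[1],.09,-.0735)
s=Cam('scene');s.crop('sb4.png',300,180,400,290,6)"
```

```text
t: 3.82
eef_pos: [0.6114, -0.2947, 0.0931]
tool_rot: [3.141, -0.001, -0.073]
ft_force: [0.1, 0.6, 0.1]
gripper_width: 0.0696
t: 4.45
eef_pos: [0.611, -0.2947, 0.0926]
tool_rot: [3.141, -0.0, -0.073]
ft_force: [-0.4, -0.0, 2.0]
gripper_width: 0.014
t 4.45 pos [ 0.611  -0.2947  0.0926] rot [ 3.141 -0.    -0.073] F [-0.4 -0.   2. ] w 0.0140 j6 2.67
  tool shift mm [-0.5 -0.5  2.6] roll 0.0
```

View pics/sb4.png

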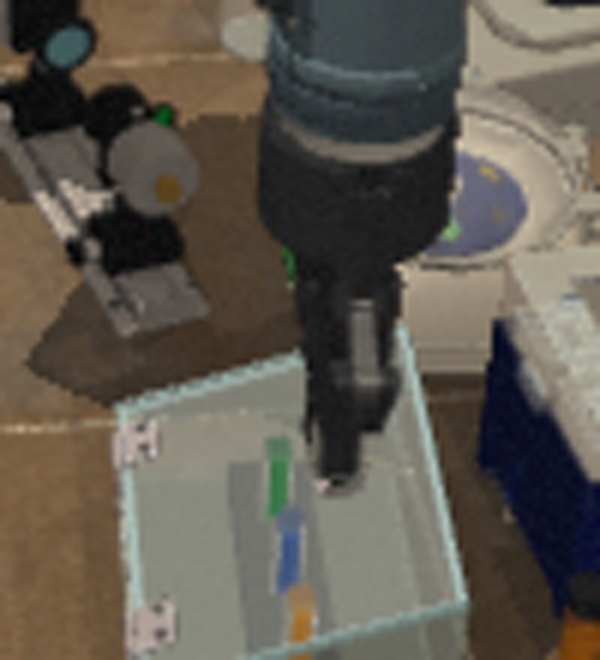

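```bash
python3 -m handwheel '[[-9.1,0,-11,0,-1],[-10.6,0,-9.7,0,-1],[-11.9,0,-8,0,-1],[-13,0,-6.2,0,-1],[-13.7,0,-4.3,0,-1]]';python3 -m handwheel '[[-14.2,0,-2.2,0,-1],[-14.3,0,-0.2,0,-1],[-14.3,0,1.9,0,-1],[-13.8,0,4,0,-1],[-6.2,0,2.5,0,-1]]'; python3 -m handwheel '[[0,0,0,0,-1]]'
python3 -c "
from h import *
k=knob(1.37); go(k[0],k[1],k[2]-.011,-.0735)
s=Cam('scene');s.crop('sb5.png',290,180,400,290,6)"
```

```text
t: 5.12
eef_pos: [0.5523, -0.2902, 0.1323]
tool_rot: [3.141, -0.001, -0.073]
ft_force: [4.3, -2.4, -3.5]
gripper_width: 0.0139
t: 5.75
eef_pos: [0.4895, -0.2855, 0.128]
tool_rot: [3.14, -0.002, -0.073]
ft_force: [-1.0, 0.9, 9.7]
gripper_width: 0.014
t: 5.88
eef_pos: [0.4891, -0.2855, 0.1278]
tool_rot: [3.141, -0.001, -0.074]
ft_force: [-1.4, 0.6, 8.7]
gripper_width: 0.0141
t 5.88 pos [ 0.4891 -0.2855  0.1278] rot [ 3.141e+00 -1.000e-03 -7.400e-02] F [-1.4  0.6  8.7] w 0.0141 j6 2.58
  tool shift mm [ 0.9 -0.2  2.2] roll -0.0
```

View pics/sb5.png

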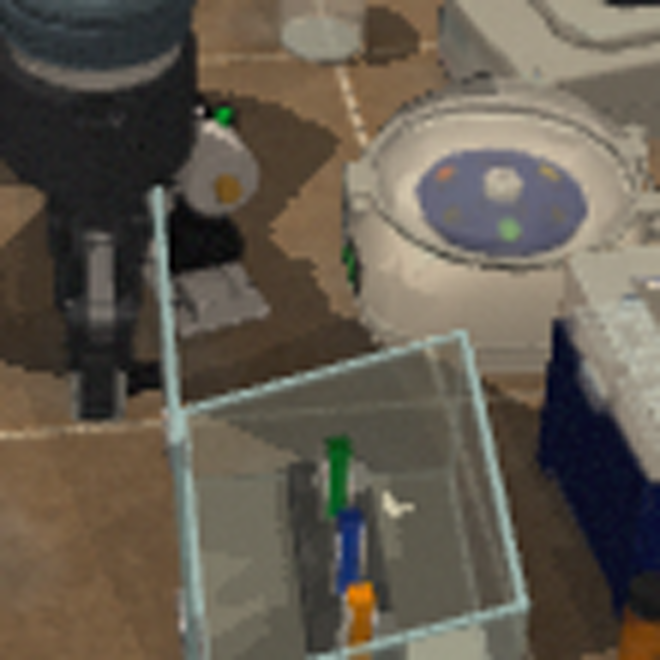

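The door stands a little past upright: its free edge is at scene ≈(316,212) and the knob is still pinched. I'll release it and back off up and toward the robot.

```bash
python3 -m handwheel '[[-2,0,0,0,0.3],[-10,0,-5,0,0.3],[-25,0,-35,0,0.3],[-25,0,-40,0,0.3],[0,0,-40,0,0.3]]'; python3 -m handwheel '[[0,0,-10,0,0.3],[0,0,0,0,0.3],[0,0,0,0,0],[0,0,0,0,0],[0,0,0,0,0]]'
python3 -c "
from h import *
go(*box(.004,.045,.25),-.0735+np.pi/2)
s=Cam('scene');s.crop('sb6.png',290,180,400,290,6)"
```

```text
t: 6.55
eef_pos: [0.4253, -0.2799, 0.2464]
tool_rot: [-3.14, 0.003, -0.074]
ft_force: [1.0, 0.3, -0.8]
gripper_width: 0.0554
t: 7.18
eef_pos: [0.4279, -0.2807, 0.2546]
tool_rot: [-3.141, 0.001, -0.073]
ft_force: [-0.4, -0.3, 0.0]
gripper_width: 0.0429
t 7.17 pos [ 0.4279 -0.2807  0.2546] rot [-3.141e+00  1.000e-03 -7.300e-02] F [-0.4 -0.3  0. ] w 0.0429 j6 2.51
  tool shift mm [168.2 -44.9   4.4] roll -1.57
```

View pics/sb6.png

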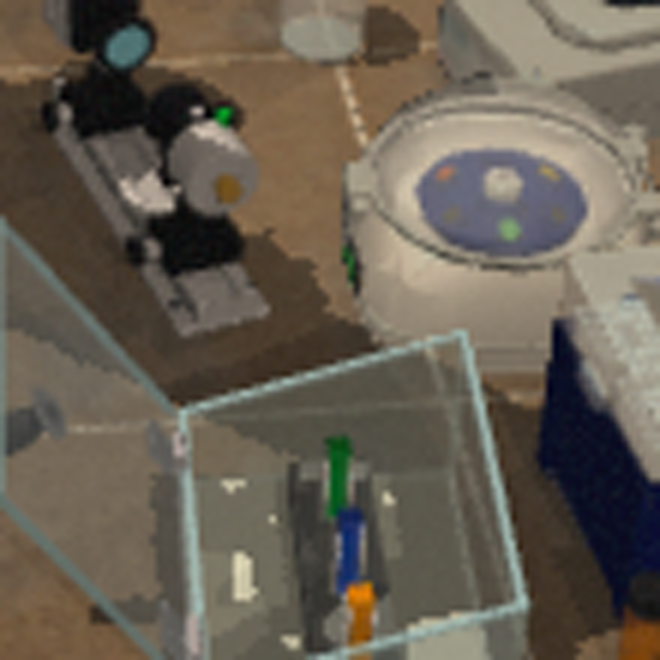

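The door is fully down and the cells stand free, with the green top at scene ≈(346.7,253). I'll check its position by ray casting.

```bash
python3 - <<'E'
from h import *
s=Cam("scene");t=Cam("top")
H=cv2.cvtColor(s.im,cv2.COLOR_RGB2HSV)
for n,lo,hi in(("g",50,80),("b",105,125),("a",12,22)):
    m=cv2.inRange(H,(lo,120,60),(hi,255,255)); m[:240]=0;m[300:]=0;m[:,:335]=0;m[:,365:]=0
    ys,xs=np.nonzero(m); print(n,xs.min(),xs.max(),ys.min(),ys.max(),len(xs))
    for r in range(ys.min(),ys.min()+6): print(r,xs[ys==r].min(),xs[ys==r].max())
print(box(.004,.045,.06)); P=np.array([box(.004+a,y+b,.06) for y in(.045,0,-.045) for a in(-.00525,.00525) for b in(-.00525,.00525)])
print(np.round(s.proj(P),1)); 
t.crop("tb6.png",340,140,450,240,6)
s.crop("sb6b.png",330,245,365,290,14)
E
```

```text
g 345 348 253 265 38
253 345 347
254 345 347
255 345 348
256 345 347
257 345 347
258 345 347
b 346 349 265 277 38
265 347 349
266 346 349
267 346 349
268 347 349
269 347 349
270 347 349
a 337 352 240 291 52
240 337 337Traceback (most recent call last):
  File "<stdin>", line 7, in <module>
    return umr_minimum(a, axis, None, out, keepdims, initial, where)
ValueError: zero-size array to reduction operation minimum which has no identity
```

```bash
python3 - <<'E'
from h import *
s=Cam("scene");t=Cam("top")
print(box(.004,.045,.06)); P=np.array([box(.004+a,y+b,.06) for y in(.045,0,-.045) for a in(-.00525,.00525) for b in(-.00525,.00525)])
P=s.proj(P); print(np.round(P,1)); 
t.crop("tb6.png",340,140,450,240,6)
im=cv2.cvtColor(s.im,cv2.COLOR_RGB2BGR)[245:290,330:365]; im=cv2.resize(im,None,fx=13,fy=13,interpolation=cv2.INTER_NEAREST)
for u,v in P: cv2.circle(im,(int((u+.5-330)*13),int((v+.5-245)*13)),3,(0,0,255),-1)
cv2.imwrite("pics/sb6b.png",im)
E
```

```text
(np.float64(0.5989937231771515), np.float64(-0.2482152312755232), 0.06)
[[343.8 254.6]
 [343.4 251.9]
 [347.8 254.5]
 [347.4 251.8]
 [345.6 266.8]
 [345.2 263.9]
 [349.7 266.6]
 [349.3 263.7]
 [347.5 279.7]
 [347.1 276.6]
 [351.8 279.6]
 [351.3 276.5]]
```

View pics/sb6b.png

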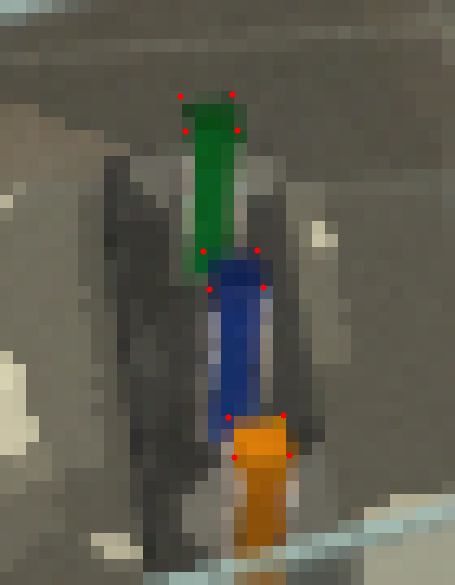

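View pics/tb6.png

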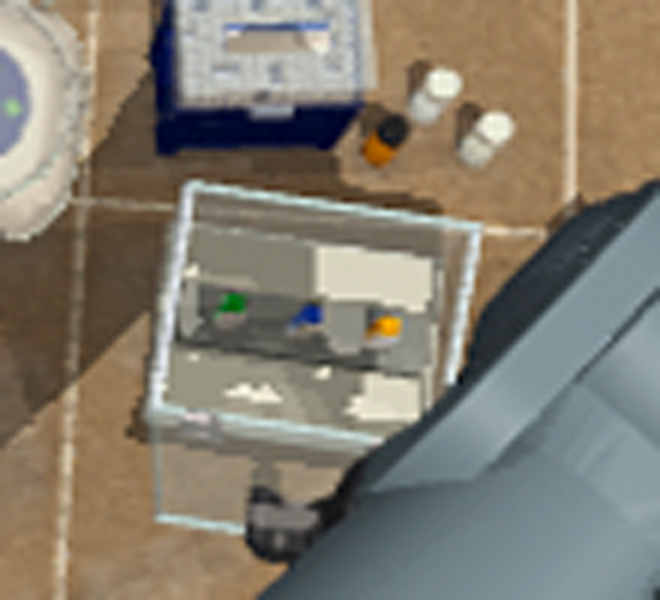

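```bash
python3 - <<'E'
from h import *
s=Cam("scene");t=Cam("top")
im=cv2.cvtColor(t.im,cv2.COLOR_RGB2BGR)[182:202,370:412]; cv2.imwrite("pics/t7.png",cv2.resize(im,None,fx=18,fy=18,interpolation=cv2.INTER_NEAREST))
print(np.round(t.proj(np.array([box(.004,y,.06) for y in(.045,0,-.045)])),2))
E
```

```text
[[378.79 189.69]
 [391.55 191.55]
 [404.35 193.41]]
```

View pics/t7.png

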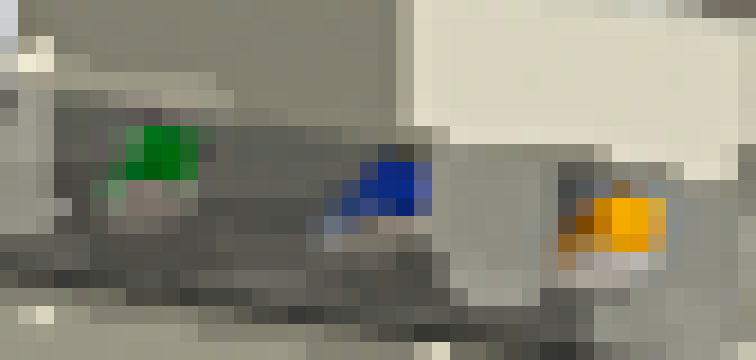

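The measured tops differ from the fit by about 1 mm in opposite directions in the two views, so I keep the fit. Moving over the green cell and turning the jaws.

```bash
python3 -m handwheel '[[30,-9,0,0,0],[35,-9,0,0,0],[35,-9,0,0,0],[35,-9,0,0,0],[34,-9,0,0,0]]'; python3 -m handwheel '[[0,0,0,-0.1745,0],[0,0,0,-0.1745,0],[0,0,0,-0.1745,0],[0,0,0,-0.1745,0],[0,0,0,-0.1745,0]]';python3 -m handwheel '[[0,0,0,-0.1745,0],[0,0,0,-0.1745,0],[0,0,0,-0.1745,0],[0,0,0,-0.1745,0],[0,0,0,0,0]]'
python3 -c "
from h import *
go(.5990,-.2487,.16,-.0735+np.pi/2)"
```

```text
t: 8.15
eef_pos: [0.6013, -0.2483, 0.2555]
tool_rot: [3.141, -0.0, -0.073]
ft_force: [-0.3, -0.2, 0.4]
gripper_width: 0.0425
t: 8.78
eef_pos: [0.6002, -0.2485, 0.2554]
tool_rot: [-3.142, 0.0, 0.805]
ft_force: [-0.3, 0.3, 0.7]
gripper_width: 0.0426
t: 9.4
eef_pos: [0.6001, -0.2485, 0.2555]
tool_rot: [-3.142, 0.0, 1.495]
ft_force: [0.9, 0.4, 0.2]
gripper_width: 0.0428
t 9.40 pos [ 0.6001 -0.2485  0.2555] rot [-3.142  0.     1.495] F [0.9 0.4 0.2] w 0.0428 j6 1.16
  tool shift mm [-0.3 -1.1 95.5] roll -0.002
```

```bash
python3 -m handwheel '[[0,-1.1,35,0,0],[0,0,40,0,0],[0,0,40,0,0],[0,0,40,0,0],[0,0,0,0,0]]'; python3 -m handwheel '[[0,0,0,0,0]]'
python3 -c "
from h import *
go(.5990,-.2487,.028,-.0735+np.pi/2)
s=Cam('scene');s.crop('sb8.png',310,190,400,290,6);t=Cam('top');t.crop('tb8.png',340,140,450,240,6)"
```

```text
t: 10.02
eef_pos: [0.596, -0.2468, 0.0969]
tool_rot: [-3.134, -0.003, 1.495]
ft_force: [-0.4, 0.4, 0.6]
gripper_width: 0.0428
t: 10.15
eef_pos: [0.5998, -0.2489, 0.1021]
tool_rot: [3.14, 0.001, 1.496]
ft_force: [0.4, 0.5, 0.5]
gripper_width: 0.0432
t 10.15 pos [ 0.5998 -0.2489  0.1021] rot [3.140e+00 1.000e-03 1.496e+00] F [0.4 0.5 0.5] w 0.0432 j6 1.15
  tool shift mm [ 0.2 -0.9 74.1] roll -0.001
```

View pics/sb8.png

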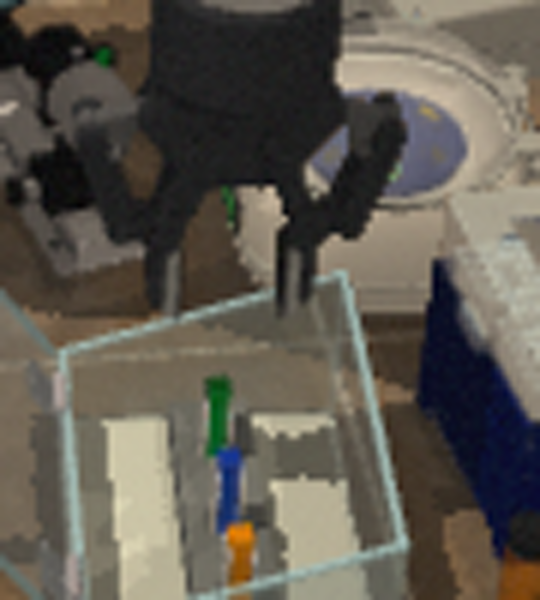

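View pics/tb8.png

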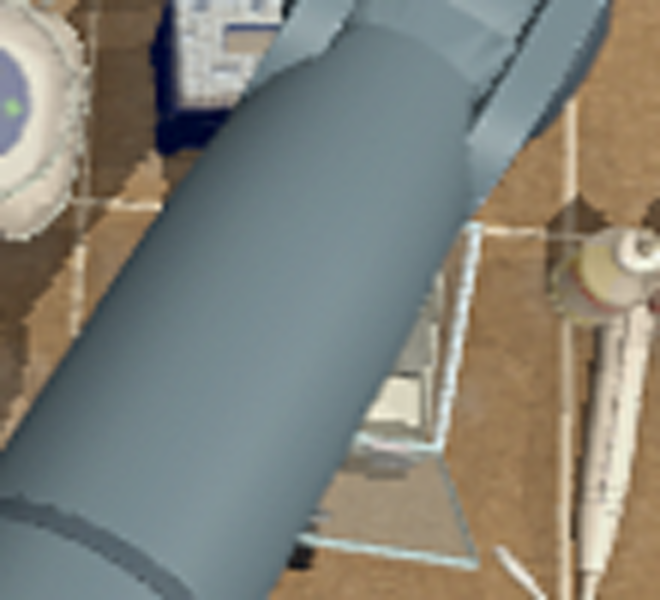

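At this height the fingers straddle the green cell, but the knuckles stand wide near the back wall. I'll narrow the jaws to about 26 mm before going down.

```bash
python3 -m handwheel '[[0,-0.9,5,0,-0.4],[0,0,5,0,-0.4],[0,0,0,0,-0.4],[0,0,15,0,-0.4],[0,0,0,0,-0.4]]' 20; python3 -m handwheel '[[0,0,0,0,-0.4]]'
python3 -c "
from h import *
go(.5990,-.2487,.030,-.0735+np.pi/2)
s=Cam('scene');s.crop('sb9.png',310,190,400,290,6)"
```

```text
t: 10.88
eef_pos: [0.5968, -0.2476, 0.0735]
tool_rot: [-3.138, -0.001, 1.497]
ft_force: [-1.1, 0.4, -0.4]
gripper_width: 0.0256
t: 11.0
eef_pos: [0.5978, -0.2482, 0.0751]
tool_rot: [-3.141, -0.0, 1.497]
ft_force: [0.8, 0.8, 1.0]
gripper_width: 0.0256
t 11.00 pos [ 0.5978 -0.2482  0.0751] rot [-3.141 -0.     1.497] F [0.8 0.8 1. ] w 0.0256 j6 1.15
  tool shift mm [-0.4  1.3 45.1] roll -0.0
```

View pics/sb9.png

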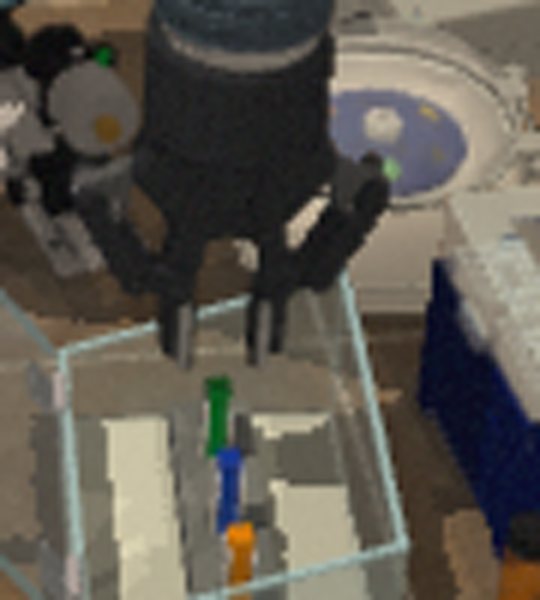

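The gap between the pads (≈347,250) is centred on the cell (≈346.4,253.5). Lowering.

```bash
python3 -m handwheel '[[0,0.5,12,0,-0.4],[0,0,12,0,-0.4],[0,0,12,0,-0.4],[0,0,0,0,-0.4]]'
python3 -c "
from h import *
go(.5985,-.2487,.030,-.0735+np.pi/2)
s=Cam('scene');s.crop('sb10.png',310,190,400,290,6)"
```

```text
t: 11.55
eef_pos: [0.5973, -0.2477, 0.0376]
tool_rot: [-3.139, -0.001, 1.497]
ft_force: [0.2, -0.2, -0.1]
gripper_width: 0.0258
t 11.55 pos [ 0.5973 -0.2477  0.0376] rot [-3.139e+00 -1.000e-03  1.497e+00] F [ 0.2 -0.2 -0.1] w 0.0258 j6 1.15
  tool shift mm [-0.9  1.3  7.6] roll -0.0
```

View pics/sb10.png

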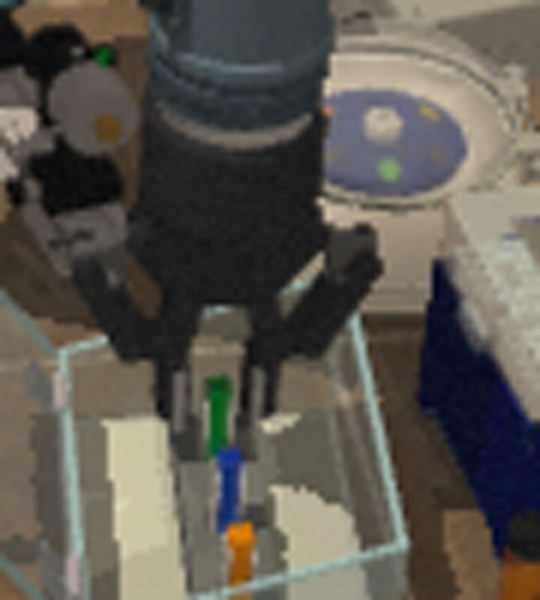

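The green cell (crop x 218) sits centred between the pads (178 and 258). Lowering the last few millimetres and closing.

```bash
python3 -m handwheel '[[0,0.5,7,0,-0.4],[0,0,0,0,-0.4],[0,0,0,0,-0.8],[0,0,0,0,-1],[0,0,0,0,-1]]' 25;python3 -m handwheel '[[0,0,0,0,-1],[0,0,0,0,-1]]' 25
python3 -c "
from h import *
go(.5985,-.2487,.030,-.0735+np.pi/2)"
```

```text
t: 12.22
eef_pos: [0.5992, -0.2485, 0.0327]
tool_rot: [3.141, 0.0, 1.497]
ft_force: [-0.3, -0.7, -0.1]
gripper_width: 0.0116
t: 12.48
eef_pos: [0.5992, -0.2485, 0.0326]
tool_rot: [3.141, 0.0, 1.497]
ft_force: [0.6, -1.0, -0.5]
gripper_width: 0.0117
t 12.47 pos [ 0.5992 -0.2485  0.0326] rot [3.141 0.    1.497] F [ 0.6 -1.  -0.5] w 0.0117 j6 1.15
  tool shift mm [-0.3 -0.7  2.6] roll -0.0
```

```bash
python3 -m handwheel '[[0,0,0,0,-1],[0,0,-5,0,-1],[0,0,-12,0,-1],[0,0,-20,0,-1],[0,0,-20,0,-1]]' 40;python3 -m handwheel '[[0,0,-30,0,-1],[0,0,-35,0,-1],[0,0,-35,0,-1],[0,0,-25,0,-1],[0,0,0,0,-1]]' 40
python3 -c "
from h import *
E=box(-.138,0,0);print(E)
go(*box(-.185,.045,.215),-.0735+np.pi/2)
s=Cam('scene');s.crop('sb11.png',290,170,390,290,6)"
```

```text
t: 13.1
eef_pos: [0.5993, -0.2486, 0.091]
tool_rot: [3.141, 0.0, 1.497]
ft_force: [-0.6, -1.2, 0.2]
gripper_width: 0.0114
t: 13.72
eef_pos: [0.6007, -0.2492, 0.2179]
tool_rot: [3.136, 0.003, 1.497]
ft_force: [0.5, -0.1, -0.8]
gripper_width: 0.0118
(np.float64(0.4540725874704613), np.float64(-0.28266613003713886), 0)
t 13.72 pos [ 0.6007 -0.2492  0.2179] rot [3.136e+00 3.000e-03 1.497e+00] F [ 0.5 -0.1 -0.8] w 0.0118 j6 1.15
  tool shift mm [   0.9 -190.8    1.8] roll 0.0
```

View pics/sb11.png

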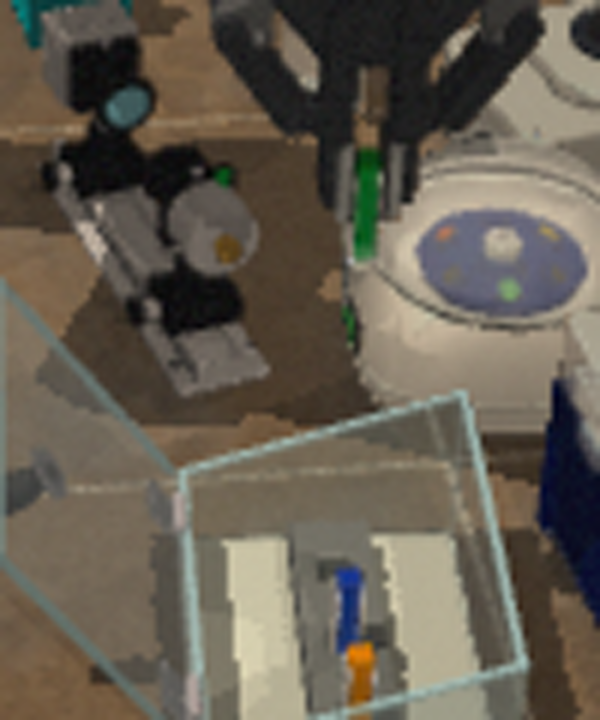

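The green cell is lifted clean and upright between the pads; blue and amber stay in place. I'll carry it over and in front of the lowered door.

```bash
python3 -m handwheel '[[0,-25,0,0,-1],[0,-35,0,0,-1],[0,-40,0,0,-1],[0,-40,0,0,-1],[0,-35,0,0,-1]]';python3 -m handwheel '[[0,-20,5,0,-1],[0,0,20,0,-1],[0,0,25,0,-1],[0,0,15,0,-1],[0,0,0,0,-1]]' 
python3 -c "
from h import *
go(*box(-.165,.045,.145),-.0735+np.pi/2)
s=Cam('scene');s.crop('sb12.png',270,170,370,290,6)"
```

```text
t: 14.4
eef_pos: [0.4221, -0.2346, 0.2128]
tool_rot: [-3.139, -0.001, 1.497]
ft_force: [-0.1, -0.2, 0.5]
gripper_width: 0.0114
t: 15.02
eef_pos: [0.4027, -0.2326, 0.1472]
tool_rot: [-3.137, -0.003, 1.497]
ft_force: [-0.1, 0.1, -0.2]
gripper_width: 0.0115
t 15.03 pos [ 0.4027 -0.2326  0.1472] rot [-3.137e+00 -3.000e-03  1.497e+00] F [-0.1  0.1 -0.2] w 0.0115 j6 0.98
  tool shift mm [-1.1 28.   2. ] roll -0.0
```

View pics/sb12.png

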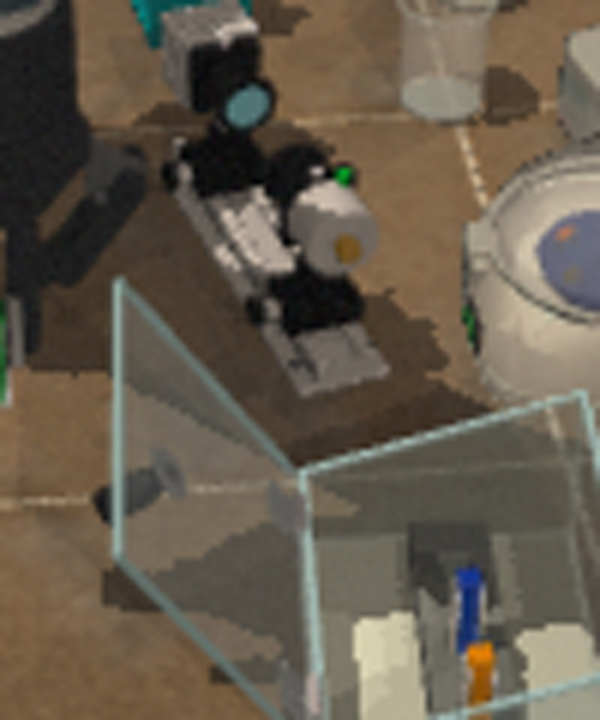

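```bash
python3 -m handwheel '[[0,12,0,0,-1],[0,10,0,0,-1],[0,9,0,0,-1],[0,9,-1,0,-1],[0,9,-1,0,-1]]';python3 -m handwheel '[[0,9,-2,0,-1],[0,9,-2,0,-1],[0,9,-2,0,-1],[0,9,-2,0,-1],[0,9,-1,0,-1]]' 
python3 -c "
from h import *
go(*box(-.075,.045,.155),-.0735+np.pi/2)
s=Cam('scene');s.crop('sb13.png',270,170,370,290,6)"
```

```text
t: 15.7
eef_pos: [0.4479, -0.2377, 0.1562]
tool_rot: [-3.131, 0.005, 1.496]
ft_force: [-36.4, 8.0, 62.2]
gripper_width: 0.0114
t: 16.32
eef_pos: [0.5081, -0.2426, 0.1734]
tool_rot: [3.116, 0.005, 1.5]
ft_force: [-1.2, 10.0, 48.1]
gripper_width: 0.0112
t 16.32 pos [ 0.5081 -0.2426  0.1734] rot [3.116 0.005 1.5  ] F [-1.2 10.  48.1] w 0.0112 j6 1.08
  tool shift mm [ 1.1 11.6 18.7] roll 0.003
```

View pics/sb13.png

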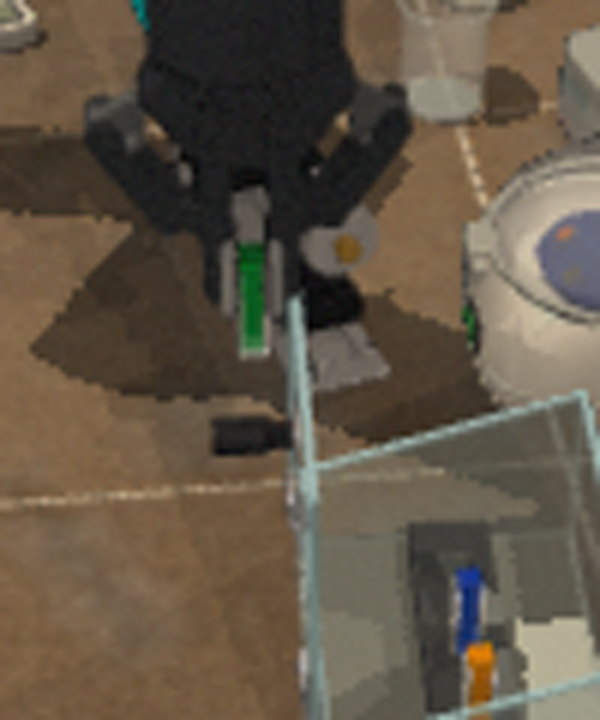

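The door is almost upright, with its edge at scene ≈(319,220). But the force reads 48 N upward, so the edge is wedged under the knuckle. I'll raise the hand to relieve it.

```bash
python3 -m handwheel '[[0,-2,-10,0,-1],[0,0,-10,0,-1]]'; python3 -c "
from h import *
go(*box(-.075,.045,.155),-.0735+np.pi/2)
s=Cam('scene');s.crop('sb14.png',270,170,370,290,6)"
```

```text
t: 16.62
eef_pos: [0.497, -0.2409, 0.1814]
tool_rot: [3.141, 0.001, 1.498]
ft_force: [0.2, 0.6, -1.4]
gripper_width: 0.0117
t 16.62 pos [ 0.497  -0.2409  0.1814] rot [3.141e+00 1.000e-03 1.498e+00] F [ 0.2  0.6 -1.4] w 0.0117 j6 1.08
  tool shift mm [ 0.2 23.3 26.4] roll 0.0
```

View pics/sb14.png

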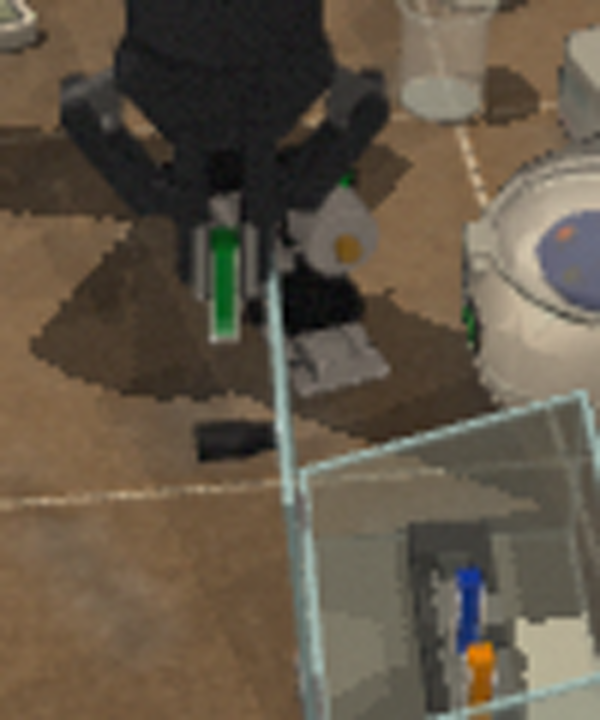

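The force is relieved. The finger holds the door near its tip, just short of upright. Now pushing on gently with the edge low on the finger.

```bash
python3 -m handwheel '[[0,4,3,0,-1],[0,6,3,0,-1],[0,6,0,0,-1]]'; python3 -m handwheel '[[0,7,0,0,-1],[0,7,0,0,-1]]'; python3 -c "
from h import *
go(*box(-.06,.045,.175),-.0735+np.pi/2)
s=Cam('scene');s.crop('sb15.png',270,170,370,290,6)"
```

```text
t: 17.05
eef_pos: [0.5137, -0.2421, 0.1751]
tool_rot: [3.139, -0.0, 1.497]
ft_force: [-0.5, 1.9, 8.7]
gripper_width: 0.0114
t: 17.3
eef_pos: [0.5276, -0.2432, 0.1747]
tool_rot: [3.14, -0.0, 1.497]
ft_force: [0.4, 0.5, 5.7]
gripper_width: 0.0116
t 17.30 pos [ 0.5276 -0.2432  0.1747] rot [ 3.14  -0.     1.497] F [0.4 0.5 5.7] w 0.0116 j6 1.10
  tool shift mm [ 0.3  7.6 -0.3] roll 0.0
```

View pics/sb15.png

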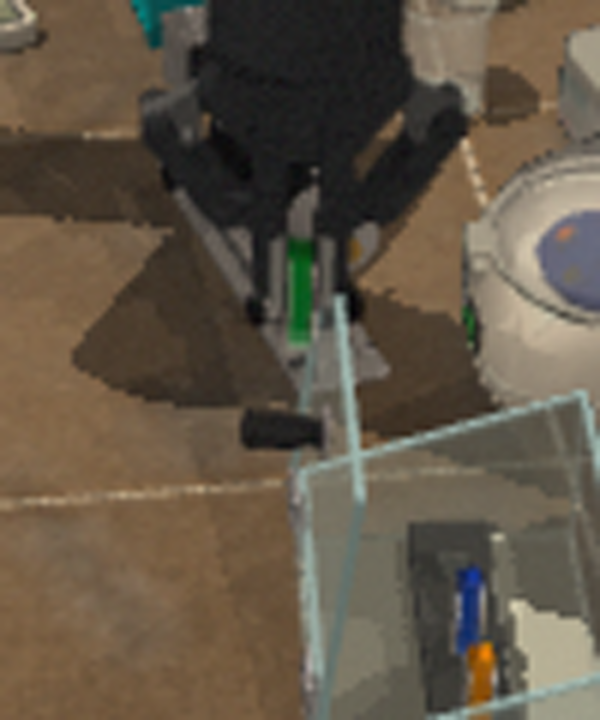

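The door now leans back over the box, past upright, with its edge at the fingertip. A little up and forward to let it go.

```bash
python3 -m handwheel '[[0,5,-4,0,-1],[0,5,-6,0,-1],[0,0,-10,0,-1],[0,0,0,0,-1]]'; python3 -c "
from h import *
go(*box(-.06,.045,.175),-.0735+np.pi/2)
s=Cam('scene');s.crop('sb16.png',270,170,370,290,6)"
```

```text
t: 17.85
eef_pos: [0.5369, -0.2442, 0.1955]
tool_rot: [3.14, 0.001, 1.497]
ft_force: [-0.4, 0.4, -1.1]
gripper_width: 0.0111
t 17.85 pos [ 0.5369 -0.2442  0.1955] rot [3.140e+00 1.000e-03 1.497e+00] F [-0.4  0.4 -1.1] w 0.0111 j6 1.11
  tool shift mm [ 0.6 -1.8 20.5] roll -0.0
```

View pics/sb16.png

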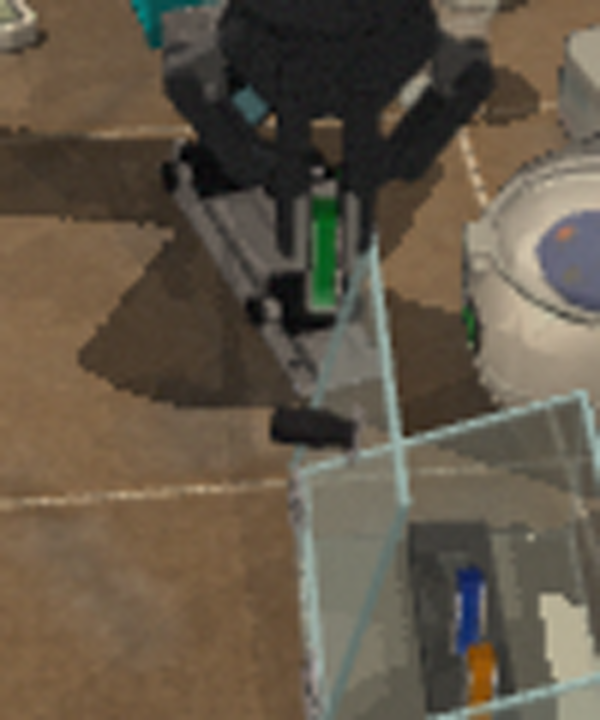

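The door is sinking toward shut on its own, its edge now at (333,210). Waiting for it.

```bash
python3 -m handwheel '[[0,-8,-5,0,-1],[0,0,-5,0,-1],[0,0,0,0,-1],[0,0,0,0,-1],[0,0,0,0,-1]]';python3 -m handwheel '[[0,0,0,0,-1],[0,0,0,0,-1],[0,0,0,0,-1],[0,0,0,0,-1]]'; python3 -c "
from h import *
go(*box(-.06,.045,.175),-.0735+np.pi/2)
s=Cam('scene');s.crop('sb17.png',270,170,390,290,6);t=Cam('top');t.crop('tp17.png',250,150,350,230,8)"
```

```text
t: 18.52
eef_pos: [0.5283, -0.2432, 0.2043]
tool_rot: [-3.141, -0.0, 1.497]
ft_force: [1.1, -0.3, -0.4]
gripper_width: 0.0112
t: 19.02
eef_pos: [0.5283, -0.2432, 0.2045]
tool_rot: [3.142, 0.0, 1.497]
ft_force: [-1.0, 0.3, -0.6]
gripper_width: 0.0115
t 19.02 pos [ 0.5283 -0.2432  0.2045] rot [3.142 0.    1.497] F [-1.   0.3 -0.6] w 0.0115 j6 1.10
  tool shift mm [ 0.2  6.9 29.5] roll -0.0
```

View pics/sb17.png

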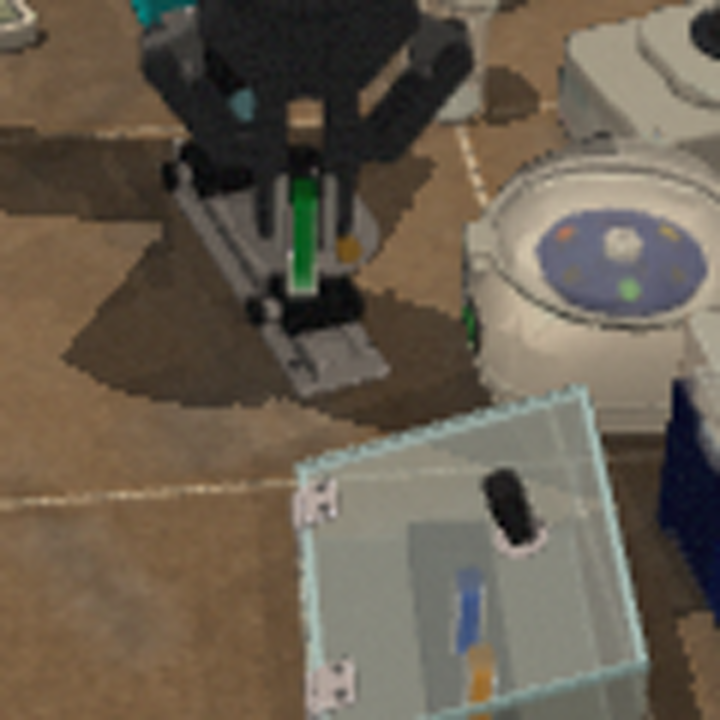

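View pics/tp17.png

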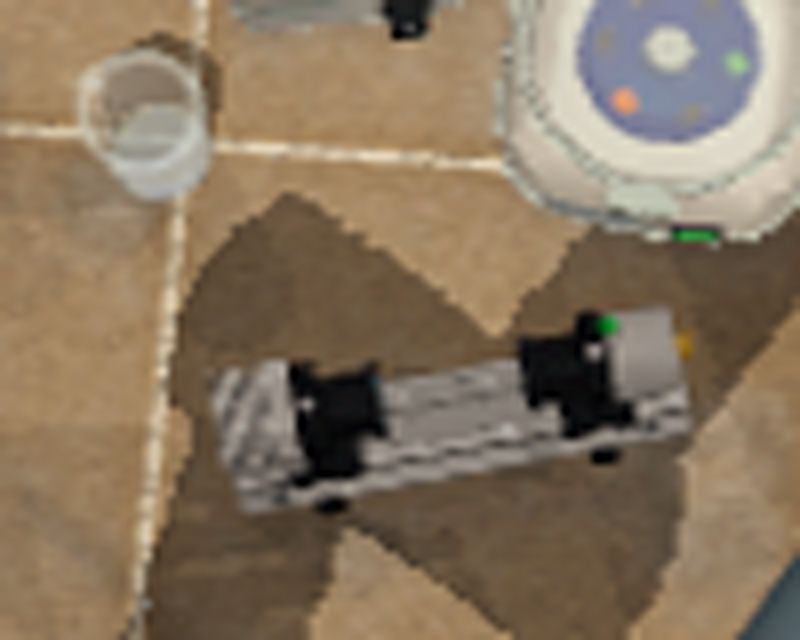

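The door is shut over blue and amber, and the green cell is still in hand. The top view gives lamp-side tube face centre ≈(297.3,199.5) and detector-side tube face centre ≈(315.1,195.9). Computing the beam pose.

```bash
python3 - <<'E'
from h import *
s=Cam("scene");t=Cam("top")
L=t.plane(297.25,199.5,.085);Rr=t.plane(315.1,195.9,.085);print("top",L,Rr,(L+Rr)/2,"yaw",np.arctan2(-(L-Rr)[0],(L-Rr)[1]),np.linalg.norm(L-Rr))
print("cams",s.ray(0,0)[0],t.ray(0,0)[0])
e=arm.sense()["eef_pos"]
for h in(-.0236,.0214,.0274): print("cell",h,s.proj(e+[0,0,h]))
im=cv2.cvtColor(s.im,cv2.COLOR_RGB2BGR)
a=cv2.resize(im[190:228,305:340],None,fx=15,fy=15,interpolation=cv2.INTER_NEAREST)
cv2.imwrite("pics/c18.png",a)
c=cv2.resize(im[165:235,285:345],None,fx=8,fy=8,interpolation=cv2.INTER_NEAREST);cv2.imwrite("pics/p18.png",c)
a=cv2.resize(cv2.cvtColor(t.im,cv2.COLOR_RGB2BGR)[185:220,272:342],None,fx=11,fy=11,interpolation=cv2.INTER_NEAREST)
cv2.imwrite("pics/t18.png",a)
E
```

```text
top [0.53760413 0.03197299 0.085     ] [ 0.55475761 -0.02793769  0.085     ] [0.54618087 0.00201765 0.085     ] yaw 0.2788572053484018 0.062317979136000554
cams [ 0.40450157 -1.10186122  0.84876185] [ 0.29627223 -0.06414606  1.33060635]
cell -0.0236 [[319.23622276 217.10711101]]
cell 0.0214 [[319.54963107 202.1386525 ]]
cell 0.0274 [[319.59258066 200.08736944]]
```

View pics/c18.png

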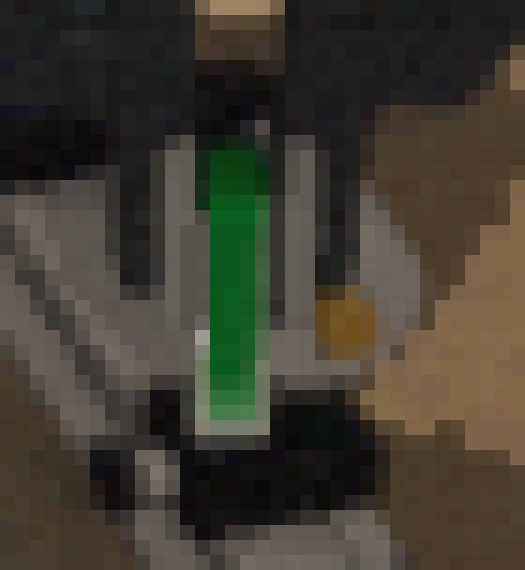

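View pics/t18.png

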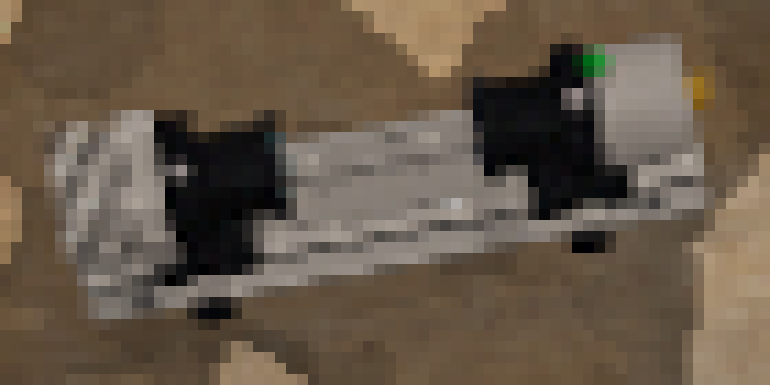

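```bash
python3 - <<'E'
from h import *
s=Cam("scene");t=Cam("top")
S=lambda u,v:s.ray(u-.75,v); T=lambda u,v:t.plane(u-.2,v-.3,0)
for z in(.0,.01,.02):
    a=t.plane(279.5,213.1,z);b=t.plane(335.4,203.5,z); print("edge z",z,a,b,"yaw",np.arctan2(-(a-b)[0],(a-b)[1]),np.linalg.norm(a-b))
tr=lambda u,v: t.ray(u-.2,v-.3)
for n,x in(("lens",(310.9,187.1,297.4,199.7)),("knob",(327.5,211.2,335.4,192.7))):
    p,e=tri([S(*x[:2]),tr(*x[2:])]); print(n,p,e)
for n,x in (("L",(297.4,199.7)),("R",(314.9,196.0)),("K",(335.4,192.7))): o,d=tr(*x); print(n,o+d*(.085-o[2])/d[2])
for n,x in (("Ls",(310.9,187.1)),("Ks",(327.5,211.2))): o,d=S(*x); print(n,o+d*(.085-o[2])/d[2])
E
```

```text
edge z 0.0 [0.49910293 0.09832309 0.        ] [ 0.54976287 -0.10147643  0.        ] yaw 0.2483206996329351 0.20612199731196107
edge z 0.01 [0.49757858 0.09710207 0.01      ] [ 0.5478578  -0.10119588  0.01      ] yaw 0.24832069963293524 0.20457291408615366
edge z 0.02 [0.49605423 0.09588106 0.02      ] [ 0.54595272 -0.10091532  0.02      ] yaw 0.24832069963293493 0.20302383086034614
lens [0.53793877 0.03216092 0.08518506] [np.float64(3.5295892228762674e-05), np.float64(3.5295892228756237e-05)]
knob [ 0.57139818 -0.09578502  0.08577267] [np.float64(0.0006247805158221092), np.float64(0.0006247805158219592)]
L [0.53793872 0.03217423 0.085     ]
R [ 0.5553524  -0.02651563  0.085     ]
K [ 0.57220927 -0.09580645  0.085     ]
Ls [0.53800694 0.03244626 0.085     ]
Ks [ 0.57092711 -0.0949461   0.085     ]
```

View pics/p18.png

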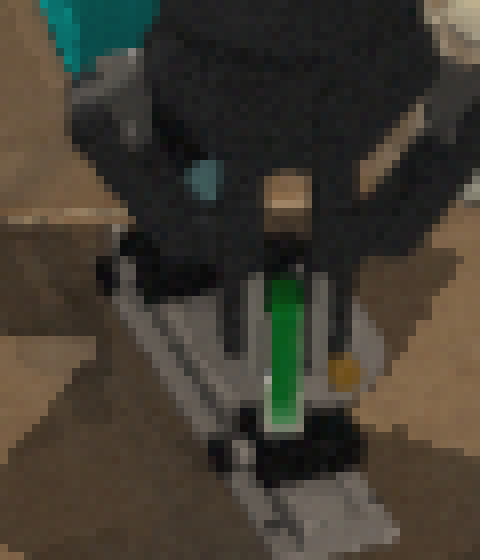

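Lens centre (0.538, 0.032) and detector knob (0.571, -0.096) are triangulated with under 1 mm ray mismatch. So the beam midpoint is about (0.546, 0.003) and the yaw about 0.253. I'll move over it at height.

```bash
python3 -m handwheel '[[25,0,-1,-0.06,-1],[35,0,0,0,-1],[40,0,0,0,-1],[40,0,0,0,-1],[40,0,0,0,-1]]';python3 -m handwheel '[[35,0,0,-0.09,-1],[25,0,0,-0.09,-1],[5,0,0,-0.087,-1],[0,0,0,0,-1],[0,0,0,0,-1]]'; python3 -c "
from h import *
go(.546,.003,.2,.253+np.pi/2)
s=Cam('scene');t=Cam('top');s.crop('s19.png',270,130,370,230,6);t.crop('t19.png',250,150,350,230,7)"
```

```text
t: 19.95
eef_pos: [0.5322, -0.0621, 0.2056]
tool_rot: [3.141, 0.0, 1.557]
ft_force: [1.2, -0.1, -0.2]
gripper_width: 0.0117
t: 20.58
eef_pos: [0.5301, 0.0012, 0.2055]
tool_rot: [3.142, 0.0, 1.823]
ft_force: [-0.2, -0.9, -0.4]
gripper_width: 0.0116
t 20.57 pos [0.5301 0.0012 0.2055] rot [3.142 0.    1.823] F [-0.2 -0.9 -0.4] w 0.0116 j6 1.20
  tool shift mm [-2.2 15.9  5.5] roll -0.001
```

View pics/s19.png

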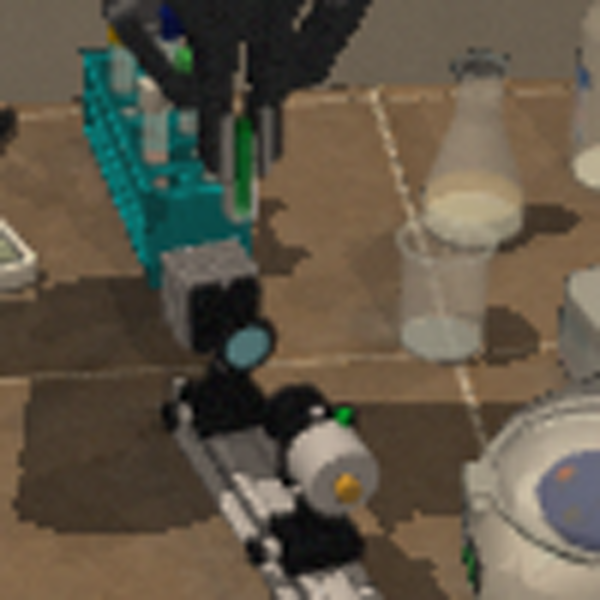

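View pics/t19.png

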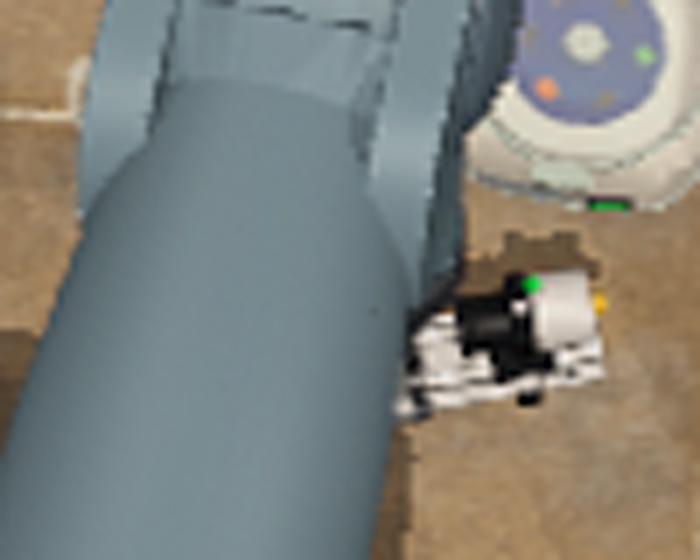

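The cell hangs above the gap, still upright. Centring it, then descending in stages.

```bash
python3 -m handwheel '[[-2,8,3,0,-1],[0,8,3,0,-1],[0,0,20,0,-1],[0,0,25,0,-1],[0,0,15,0,-1]]';python3 -m handwheel '[[0,0,0,0,-1],[0,0,0,0,-1]]'; python3 -c "
from h import *
go(.546,.003,.0946,.253+np.pi/2)
s=Cam('scene');s.crop('s20.png',275,140,365,230,6)
e=arm.sense()['eef_pos']
print([s.proj(e+[0,0,h])+[[.75,0]] for h in(-.0236,.0214)])
im=cv2.cvtColor(s.im,cv2.COLOR_RGB2BGR)
cv2.imwrite('pics/s20n.png',cv2.resize(im[165:215,290:340],None,fx=12,fy=12,interpolation=cv2.INTER_NEAREST))"
```

```text
t: 21.3
eef_pos: [0.5457, 0.0037, 0.1379]
tool_rot: [-3.14, -0.001, 1.824]
ft_force: [-0.2, -0.6, -0.9]
gripper_width: 0.0116
t: 21.55
eef_pos: [0.5466, 0.0036, 0.1402]
tool_rot: [3.141, 0.0, 1.824]
ft_force: [0.2, 0.7, -0.1]
gripper_width: 0.0116
t 21.55 pos [0.5466 0.0036 0.1402] rot [3.141 0.    1.824] F [ 0.2  0.7 -0.1] w 0.0116 j6 1.21
  tool shift mm [-0.4 -0.8 45.6] roll 0.001
[array([[315.00538127, 183.3875599 ]]), array([[315.16207228, 170.47320608]])]
```

View pics/s20.png

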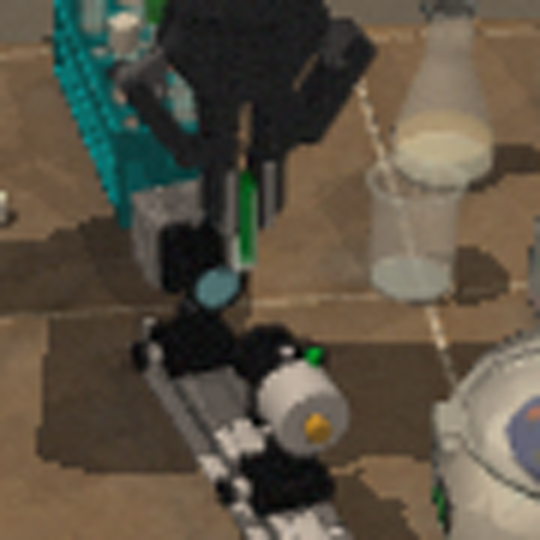

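View pics/s20n.png

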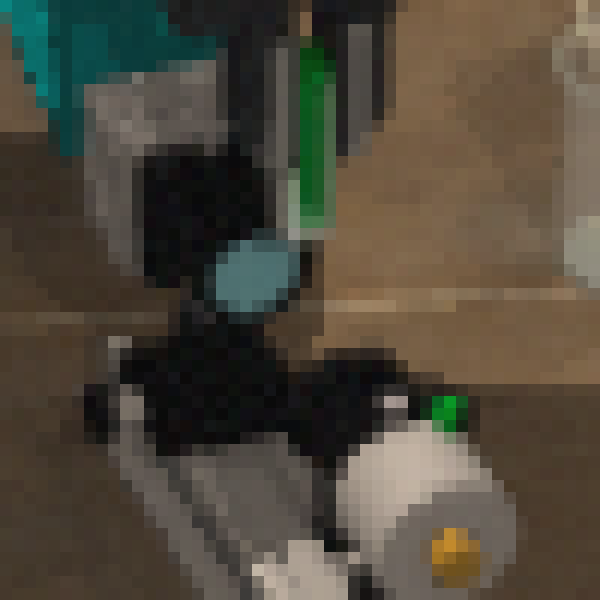

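The prediction and the image agree to within 0.5 px, with the cell bottom at (315.5,184). Lowering into the gap.

```bash
python3 -m handwheel '[[0,-1,10,0,-1],[0,0,12,0,-1],[0,0,12,0,-1],[0,0,8,0,-1],[0,0,3,0,-1]]';python3 -m handwheel '[[0,0,0,0,-1],[0,0,0,0,-1]]'; python3 -c "
from h import *
go(.546,.003,.0946,.253+np.pi/2)
s=Cam('scene');t=Cam('top')
e=arm.sense()['eef_pos']
print([s.proj(e+[0,0,h])+[[.75,0]] for h in(-.0236,-.0096,.0214)])
im=cv2.cvtColor(s.im,cv2.COLOR_RGB2BGR)
cv2.imwrite('pics/s21n.png',cv2.resize(im[165:215,290:340],None,fx=12,fy=12,interpolation=cv2.INTER_NEAREST))
t.crop('t21.png',250,150,350,230,7)"
```

```text
t: 22.22
eef_pos: [0.5444, 0.0034, 0.0935]
tool_rot: [-3.14, -0.0, 1.824]
ft_force: [0.4, -0.4, -0.5]
gripper_width: 0.0114
t: 22.48
eef_pos: [0.5454, 0.0033, 0.0949]
tool_rot: [3.141, 0.0, 1.824]
ft_force: [0.7, 0.3, -0.4]
gripper_width: 0.0114
t 22.48 pos [0.5454 0.0033 0.0949] rot [3.141 0.    1.824] F [ 0.7  0.3 -0.4] w 0.0114 j6 1.21
  tool shift mm [-0.5  0.5  0.3] roll 0.0
[array([[314.40705768, 196.01915476]]), array([[314.45061395, 192.20854503]]), array([[314.54895065, 183.60535746]])]
```

View pics/s21n.png

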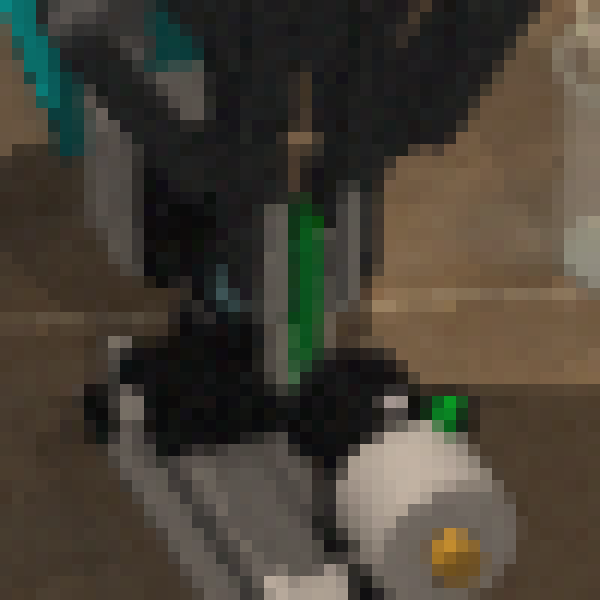

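View pics/t21.png

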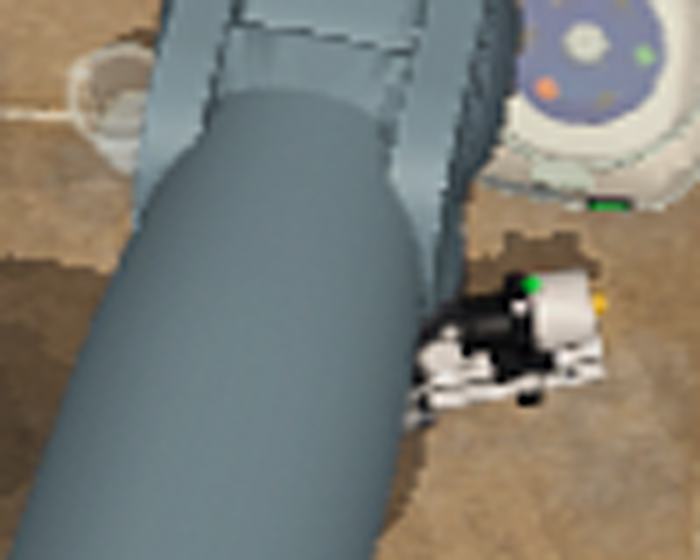

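In the scene view the window point should be at (314.5,192.2), and the beam midpoint, interpolated from lens to knob, is at (314.4,192.4). I'll make a final 1 mm nudge, then check it is steady.

```bash
python3 -m handwheel '[[0,1,0,0,-1],[0,0,0,0,-1],[0,0,0,0,-1],[0,0,0,0,-1]]'; python3 -c "
from h import *
go(.546,.003,.0946,.253+np.pi/2)
print(np.abs(arm.sense()['qd']).max())
s=Cam('scene');s.crop('s22.png',280,150,410,310,4.5 if 0 else 3)"
```

```text
t: 23.08
eef_pos: [0.546, 0.0036, 0.0945]
tool_rot: [-3.142, 0.0, 1.824]
ft_force: [-0.4, 0.4, 0.2]
gripper_width: 0.0115
t 23.07 pos [0.546  0.0036 0.0945] rot [-3.142  0.     1.824] F [-0.4  0.4  0.2] w 0.0115 j6 1.21
  tool shift mm [-0.6 -0.1 -0.1] roll 0.001
0.001154255955973776
```

View pics/s22.png

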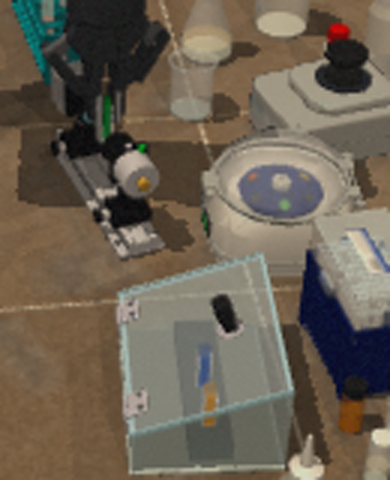

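The box is shut with blue and amber in place, and the green cell is steady in the gap. Handing in.

```bash
python3 -c "
from h import *
print(arm.finish_job()); print(arm.sense()['t'])"
```

```text
the job is handed in; nothing more can be done
None
the job is handed in; nothing more can be done
```

I pulled the door down by its knob and lifted the green cell out by its frosted faces. With the cell in hand I pushed the door back up until it sank shut. I handed in at about 23 s with the cell held still in the photometer gap; no verdict was reported.

**Last checks:**
- **Position:** the measured tool position was (0.5460, 0.0036, 0.0945) m, within 1 mm of the beam midpoint I worked out. The tool was upright, and its yaw was within 0.001 rad of my estimate of square to the beam.
- **Hold:** no notable outside force, joint speeds at most about 0.001 rad/s, and the jaws at 11.5 mm on the cell.
- **Scene image:** the door was shut, the blue and amber cells were in place, and the bystanders I could see showed no sign of having moved.

**What failed or disagreed:**
- **Excess push on the door:** on the first push the door's edge wedged under the finger linkage, giving about 72 N at the wrist. That is well over the suggested 10 N but below the 120 N wrist limit. If the linkage counts as gripper body, it may have broken the 40 N limit. I raised the hand and finished the push at about 9 N or less.
- **Camera offset:** the scene camera read about 0.75 px (2 mm) off from the robot, and I corrected for it. Before the last 1 mm nudge, the cell still looked about 0.4 px (1 mm) to one side.
- **Single final view:** the arm blocked the top camera at the end, so the final position was checked in one view only.
- **Base-edge estimate:** the photometer's base edge gave a centre about 8 mm different from the lens and knob. I trusted the lens and knob, because the base outline probably includes its side knobs.

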